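# Change over the tilt-out dispenser bins

## Robot

A 7-joint arm with a two-finger parallel gripper is mounted at the origin on a cart in front of the work surface, level with it; the furniture and walls round the work are solid. World frame = base frame: x ahead of the robot, y to its left, z up, the work surface at z = 0. Lengths are in mm, angles in rad, forces in N, time in s.
With the tool pointing down it reaches from about 400 to 900 mm from the base axis. Payload 5.5 kg.
Tool frame: the origin (TCP) lies midway between the tips of the shut fingers; the grasp point (between the pads) lies 19 mm behind it; z points along the fingers, y is the line along which they close (so a half turn about z gives the same grasp; the last joint's range is limited). The gripper opens to 92 mm and grips with 3 to 60 N. Pads are 19 mm wide; open, the fingers measure 130 mm over their backs; the gripper's body (75 mm by 190 mm) begins 47 mm behind the grasp point.
Start: joints at [-1.028, 0.501, -0.427, 1.55, 0.221, 1.138, -0.21], TCP at [179.468, 624.733, 226.729] pointing down, gripper open.
Joint ranges: [-2.88, 2.88], [-0.31, 2.03], [-1.54, 1.56], [0.2, 2.42], [-1.41, 4.55], [0.19, 2.02], [-2.57, 2.57]. Speed limits (rad/s): [2.57, 2.57, 3.14, 3.14, 3.14, 3.14, 3.14].

## Interface

Orientations are given as a unit quaternion [x, y, z, w].
In Python, from workcell import arm gives the robot as it stands. The module is installed in compiled form; this text tells all that it offers.
- The arm moves only by the tool send_rows, never from a script. Its argument "steps" is a list of rows, each a list of 7 numbers: the shift along the tool's x, y, z in mm, then the turn, a rotation vector about the tool's x, y, z in rad, then the closure in counts, from 0 (fully open) to 255 (shut). In form: [[tx, ty, tz, ax, ay, az, claw], ...]. A call has 1 to 8 rows; each row is the pose to reach, as a shift and turn from the pose commanded when the call began, along the tool's axes at that moment; what a row does not reach only later rows make up. A row lasts 1/8 s, in which the tool goes at most 62.5 mm and 10.7 degrees, less where a joint would pass 70% of its speed; a pose out of reach is approached as far as the arm can. A call with a gripper value outside its range is refused whole. The fingers move at their own pace and stop on an object; the grip force is fixed at half the most. Time passes only in rows, so rows that repeat a pose let the fingers close. It gives the time, the measured TCP pose, the force, the opening and the grip force at its end, in the units of the state.
- arm.get_state(): the state, without advancing time (a new reading comes with each control period).
- arm.read_camera(name): name is "scene" or "top"; returns the picture (400x640x3 uint8, red, green, blue); there is no depth.
- arm.get_calibration(name): a dict with "camera_matrix" (3x3 intrinsics, pixels), "distortion" ([k1, k2, p1, p2, k3] as OpenCV has them; the pictures are not rectified), "pose" (4x4, takes a point from camera to world coordinates). Camera axes: x right, y up, looking along -z (the intrinsics and any distortion apply to the point x, -y, -z); pixel columns grow to the right and rows downward; lengths in mm; the calibration is good to about 2 mm. A picture is of the moment at which its call begins. get_calibration takes no time and is no camera call.
- arm.close_job(): hands the job in; it is judged then, once.
The state is a dict: "t": time; "joint_positions": joint angles; "joint_vel": joint speeds; "effort": joint torques, N m; "tcp_pos": TCP position; "tcp_rot": TCP orientation; "wrist_force": force on the tool from outside, world axes, zero at the start; "moment": the same for the moment, N m; "opening": finger opening in mm; "grasp_force": force on a finger pad.
Only numpy, scipy, OpenCV 4.12 (cv2) and the standard library are available. Lean on these libraries where they do the work, as an engineer would, in place of code of your own. Each camera call takes 0.05 s, during which the arm holds its last target. There are 200 camera calls.

## Task

Three tilt-out dispenser bins stand in a row on a metal plate: two low ones and a taller one. The next job needs the tall bin instead of the low one that was left tipped open: push that open low bin back until it clicks fully home, and tip the tall bin forward until it rests open on its stop. Keep the other low bin shut.

Things in the scene. Friction and masses are not known exactly. Their poses are not given: they have to be found in the camera images.
- tall_bin (a joint): tall white bin: front 115 mm high above its pivot, 88 wide, 74 deep, in a fixed grey housing 100 mm wide; starts shut. Value = tilt in rad: 0 shut and clicked, 0.65 tipped forward on its stop. Pivot at the bottom front edge, 16 mm above the worktop. A spring catch holds it shut (about 1 N at the lip; snaps home from below 0.08 rad); past 0.5 rad it falls open by its weight and stays. 
- tall_bin_lip (a point): centre of the tall bin's pull lip (64 wide, 14 deep, 8 mm high) on top of its front wall (4 mm thick, mid-plane 7 mm behind this point). Turns with the bin; shut: x into the housing, y along the row, z up; hinge line 111 mm below and 7 mm behind in these axes. Behind the wall the bin is open-topped: 68 x 82 mm clear, 105 mm deep below the lip's top; other walls 71 mm above the hinge.
- open_bin (a joint): low white bin that starts tipped open: front 85 mm high above its pivot, 88 wide, 74 deep, in a fixed grey housing 100 mm wide. Value = tilt in rad: 0 shut and clicked, 0.65 tipped forward on its stop. Pivot at the bottom front edge, 16 mm above the worktop. A spring catch holds it shut (about 1 N at the lip; snaps home from below 0.08 rad); past 0.5 rad it falls open by its weight and stays. 
- open_bin_lip (a point): centre of the open low bin's pull lip (64 wide, 14 deep, 8 mm high) on top of its front wall (4 mm thick, mid-plane 7 mm behind this point). Turns with the bin; shut: x into the housing, y along the row, z up; hinge line 81 mm below and 7 mm behind in these axes. Behind the wall the bin is open-topped: 68 x 82 mm clear, 75 mm deep below the lip's top; other walls 53 mm above the hinge.
- shut_bin (a joint): the other low white bin, like the open one but shut; to stay shut. The three housings stand side by side in any order, 108 mm apart centre to centre, facing the same way; bins do not touch one another. Value = tilt in rad: 0 shut and clicked, 0.65 tipped forward on its stop. 

How it is judged:
By the outcome, as a careful person would: the job done as asked, in the order asked, and still so for the second after the job is handed in, with the robot touching nothing.
It also fails if it takes over 48 s, if anything falls off the work surface, if the arm or the gripper's body presses on something with over 40 N, if the wrist force passes 120 N, or if a joint passes its speed limit or range.

## Working session

There is one attempt and no reset: what is moved stays moved. The work goes in short steps, Python scripts to look and compute and a tool call to move; the robot and the scene stay as the last step left them, time stands still between calls to the robot, and variables do not carry over. Pictures are saved under pics/ and viewed, at most 10 in all, crops included, and the job is handed in when it is done.

Besides the shell and the picture viewer there is one more tool, called after ">>>" as name(argument=value, ...) on one line, values as JSON. send_rows: Moves the arm, as the interface text tells. Its arguments: {"type":"object","properties":{"steps":{"type":"array","items":{"type":"array","items":{"type":"number"}}}},"required":["steps"]}

```bash
mkdir -p pics; python3 - <<'E'
from workcell import arm
import cv2
s=arm.get_state(); print(s)
for n in("scene","top"):
    cv2.imwrite(f"pics/{n}0.png",arm.read_camera(n)[...,::-1]); print(arm.get_calibration(n))
E
```

```text
{'t': 0.0, 'joint_positions': array([-1.0277784 ,  0.50181613, -0.4267482 ,  1.5514565 ,  0.22080763,
        1.13832651, -0.21026509]), 'joint_vel': array([-9.82547022e-04,  1.35509836e-03,  9.58068522e-04,  1.25389367e-03,
        3.82105818e-04, -2.22174512e-03,  7.34894803e-06]), 'effort': array([-6.89671506e-04, -5.66585934e+01, -5.81587136e+00, -2.79118359e+01,
       -6.83727628e-02,  3.10911506e-02,  1.97064696e-04]), 'tcp_pos': array([179.39421956, 624.01336107, 225.69175931]), 'tcp_rot': array([ 1.39424902e-01,  9.90232166e-01, -9.65085246e-04, -1.48467578e-04]), 'wrist_force': array([ 0.19919973, -0.10559099, -0.31482009]), 'moment': array([-0.00401199,  0.03956704,  0.04265337]), 'grasp_force': 0.0, 'opening': 91.66484237040369}
{'camera_matrix': array([[488.17425629,   0.        , 318.82129238],
       [  0.        , 488.17425629, 210.26856168],
       [  0.        ,   0.        ,   1.        ]]), 'distortion': array([-0.02305448,  0.        ,  0.        ,  0.        ,  0.        ]), 'pose': array([[ 5.18189144e-01,  5.40681667e-01, -6.62678916e-01,
        -4.54460217e+
[... 167 characters left out ...]
5e+02],
       [ 0.00000000e+00,  0.00000000e+00,  0.00000000e+00,
         1.00000000e+00]])}
{'camera_matrix': array([[363.42432381,   0.        , 319.14671009],
       [  0.        , 363.42432381, 200.87132691],
       [  0.        ,   0.        ,   1.        ]]), 'distortion': array([0.01763353, 0.        , 0.        , 0.        , 0.        ]), 'pose': array([[-1.29150643e-02,  9.84798812e-01, -1.73218075e-01,
         4.02275054e+02],
       [-9.99905272e-01, -1.35441468e-02, -2.45019940e-03,
         1.36505540e+01],
       [-4.75904451e-03,  1.73170022e-01,  9.84880447e-01,
         9.67601988e+02],
       [ 0.00000000e+00,  0.00000000e+00,  0.00000000e+00,
         1.00000000e+00]])}
```

View pics/scene0.png

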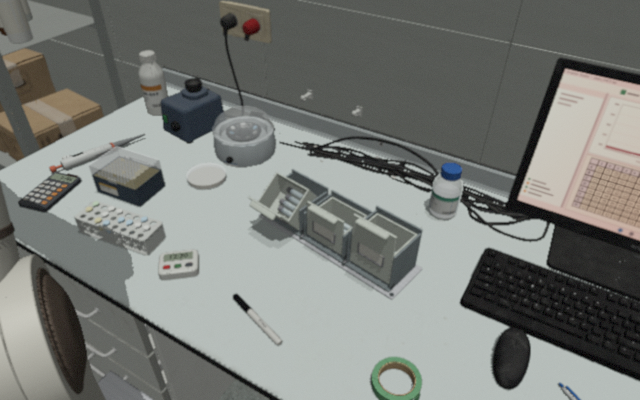

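View pics/top0.png

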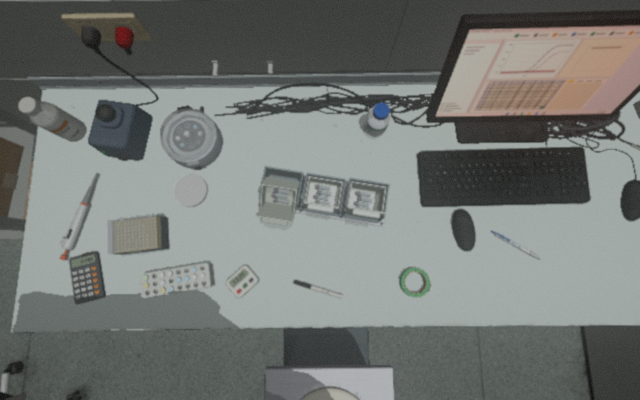

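The open bin is the leftmost (scene ~(280,205), top ~(278,195)). The shut low bin is in the middle and the tall one on the right (scene ~(387,245), top ~(366,200)). I'll zoom in on both views.

```bash
python3 - <<'E'
import cv2
a=cv2.imread("pics/scene0.png")[160:300,240:430]; b=cv2.imread("pics/top0.png")[155:240,245:400]
cv2.imwrite("pics/sc.png",cv2.resize(a,None,fx=4,fy=4,interpolation=cv2.INTER_CUBIC))
cv2.imwrite("pics/tc.png",cv2.resize(b,None,fx=5,fy=5,interpolation=cv2.INTER_CUBIC))
E
```

```text
(no output)
```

View pics/sc.png

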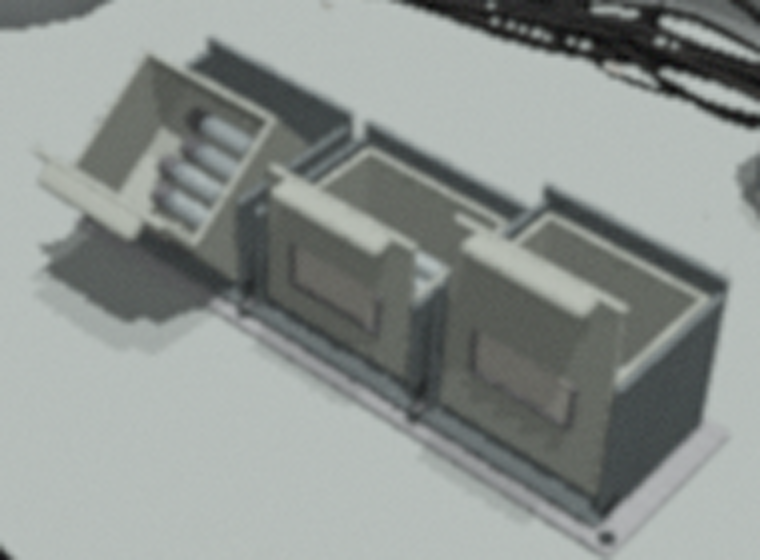

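View pics/tc.png

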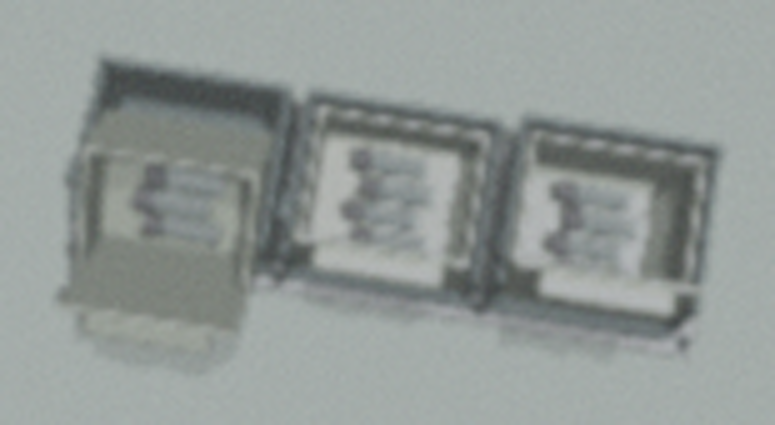

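Scene crop: lip centres at about (90,200) open, (333,210) shut and (530,272) tall. In the top crop they are at about (145,332), (385,262) and (608,292). I'll triangulate these, plus the row direction from the housing backs.

```bash
cat > h.py <<'E'
import numpy as np,cv2
from workcell import arm
def ray(n,uv):
    c=arm.get_calibration(n);P=c["pose"]
    p=cv2.undistortPoints(np.array([[uv]],float),c["camera_matrix"],np.array(c["distortion"]))[0,0]
    d=P[:3,:3]@[p[0],-p[1],-1]; return P[:3,3],d/np.linalg.norm(d)
def plane(n,uv,z):
    o,d=ray(n,uv); return o+d*(z-o[2])/d[2]
def tri(us,ut):
    a,d=ray("scene",us);b,e=ray("top",ut)
    s,t=np.linalg.lstsq(np.c_[d,-e],b-a,rcond=None)[0]
    p,q=a+s*d,b+t*e; return (p+q)/2,np.linalg.norm(p-q)
S=lambda u,v:(240+u/4,160+v/4)
T=lambda u,v:(245+u/5,155+v/5)
E
python3 - <<'E'
from h import *
np.set_printoptions(precision=1,suppress=True)
L={}
for k,s,t in (("open",(90,200),(145,332)),("shut",(333,210),(385,262)),("tall",(530,272),(608,292)),("dot",(606,537),(684,343)),("tallBackR",(728,282),(715,150)),("openBackL",(210,42),(103,65))):
    L[k],e=tri(S(*s),T(*t)); print(k,L[k],e)
d=L["openBackL"]-L["tallBackR"];print("row ang",np.arctan2(d[1],d[0]))
d=plane("top",T(103,65),70)-plane("top",T(715,150),70);print(np.arctan2(d[1],d[0]),np.linalg.norm(d))
d=plane("top",T(80,310),60)-plane("top",T(210,335),60);print(np.arctan2(d[1],d[0]))
E
```

```text
open [509.4 127.5  76.9] 0.8467320817487702
shut [537.7   9.9 103.1] 1.953015038273193
tall [518.6 -94.3 129.5] 0.20745988840446813
dot [ 507.5 -148.8    8.2] 0.6368241715402311
tallBackR [ 593.8 -155.    95.2] 3.362985421770114
openBackL [644.9 149.6  78.9] 0.7988391863573501
row ang 1.404526714500854
1.414875991864835 313.4078628436531
1.3667573839957725
```

```bash
cat >> h.py <<'E'
from scipy.spatial.transform import Rotation as R
A=1.40; r=np.array([np.cos(A),np.sin(A),0]); n=np.array([r[1],-r[0],0])
def tgt(h,a,z): return np.r_[(h+a*n)[:2],z]
mid=(np.array([537.7,9.9,0])+np.array([518.6,-94.3,0]))/2+7*n   # hinge line point midway shut/tall
HS,HT,HO=mid+54*r,mid-54*r,mid+162*r
RT=R.from_matrix(np.c_[-n,r,[0,0,-1]])
def delta(p):
    s=arm.get_state();q=R.from_quat(s["tcp_rot"])
    return np.round(q.inv().apply(p-s["tcp_pos"]),1),np.round((q.inv()*RT).as_rotvec(),3)
E
python3 - <<'E'
from h import *
print(HO,HS,HT)
for p in (tgt(HO,-92,200),tgt(HO,-92,60)):print(p,*delta(p))
E
```

```text
[562.58282526 116.25308626   0.        ] [544.22637383   9.82451542   0.        ] [525.86992239 -96.60405542   0.        ]
[471.9214501 131.8900634 200.       ] [-417.1 -392.3   26.4] [-0.002 -0.    -0.109]
[471.9214501 131.8900634  60.       ] [-417.1 -392.   166.4] [-0.002 -0.    -0.109]
```

>>> send_rows(steps=[[-42,-39,0,0,0,-0.02,255],[-84,-78,0,0,0,-0.04,255],[-126,-118,0,0,0,-0.06,255],[-168,-157,5,0,0,-0.08,255],[-210,-196,10,0,0,-0.1,255],[-252,-235,15,0,0,-0.109,255],[-294,-274,20,0,0,-0.109,255],[-336,-313,26,0,0,-0.109,255]])

```text
t: 1.1
tcp_pos: [416.6, 229.3, 200.6]
tcp_rot: [0.085, 0.996, 0.0, 0.0]
wrist_force: [0.5, 0.8, -0.5]
opening: 16.7
grasp_force: 0.0
```

```bash
python3 -c "
from h import *
for z in (200,60):print(*delta(tgt(HO,-92,z)))"
```

```text
[-71.1 -86.6   0.6] [0. 0. 0.]
[-71.  -86.7 140.6] [0. 0. 0.]
```

>>> send_rows(steps=[[-36,-43,0,0,0,0,255],[-71,-86,20,0,0,0,255],[-71,-86,60,0,0,0,255],[-71,-86,110,0,0,0,255],[-71,-86,140,0,0,0,255],[-71,-86,140,0,0,0,255]])

```text
t: 1.85
tcp_pos: [468.8, 133.5, 58.5]
tcp_rot: [0.085, 0.996, -0.001, -0.003]
wrist_force: [-0.9, -0.4, 0.3]
opening: 0.0
grasp_force: 0.0
```

```bash
python3 - <<'E'
from h import *
print(*delta(tgt(HO,-92,60)))
s=arm.read_camera("scene")[130:290,220:440,::-1];t=arm.read_camera("top")[150:250,230:400,::-1]
cv2.imwrite("pics/m1.png",np.vstack([cv2.resize(s,(440,320)),cv2.resize(t,(440,259))]))
E
```

```text
[-3.3 -1.1 -1.6] [-0.003 -0.005  0.   ]
```

View pics/m1.png

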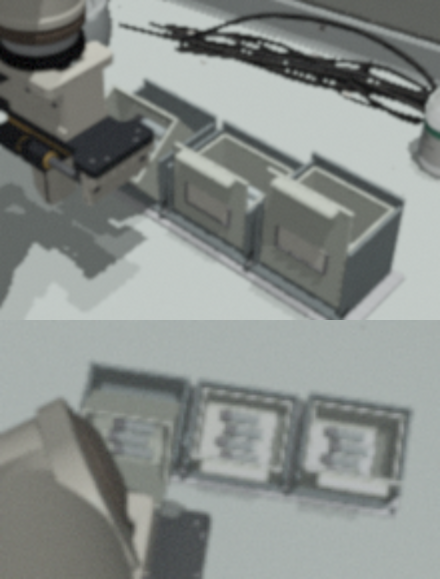

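The gripper stands in front of the open bin (left) with its fingers shut. The other two bins are untouched. Next I push along tool -x.

>>> send_rows(steps=[[-10,0,0,0,0,0,255],[-20,0,0,0,0,0,255],[-30,0,0,0,0,0,255],[-40,0,0,0,0,0,255],[-50,0,0,0,0,0,255],[-58,0,0,0,0,0,255],[-64,0,0,0,0,0,255],[-67,0,0,0,0,0,255]])

```text
t: 2.95
tcp_pos: [538.4, 122.6, 60.7]
tcp_rot: [0.085, 0.996, 0.0, 0.001]
wrist_force: [0.1, -0.1, 0.9]
opening: 0.4
grasp_force: 0.0
```

>>> send_rows(steps=[[-2,0,0,0,0,0,255],[-4,0,0,0,0,0,255],[-6,0,0,0,0,0,255]])

```text
t: 3.32
tcp_pos: [539.6, 122.4, 60.2]
tcp_rot: [0.085, 0.996, -0.001, -0.003]
wrist_force: [-12.5, 1.1, 8.6]
opening: 0.6
grasp_force: 6.3
```

```bash
python3 - <<'E'
from h import *
print(*delta(tgt(HO,-23.5,60)))
s=arm.read_camera("scene")[130:290,220:440,::-1];t=arm.read_camera("top")[150:250,230:400,::-1]
cv2.imwrite("pics/m2.png",np.vstack([cv2.resize(s,(440,320)),cv2.resize(t,(440,259))]))
E
```

```text
[-0.2 -2.1  0.2] [-0.002 -0.007  0.001]
```

View pics/m2.png

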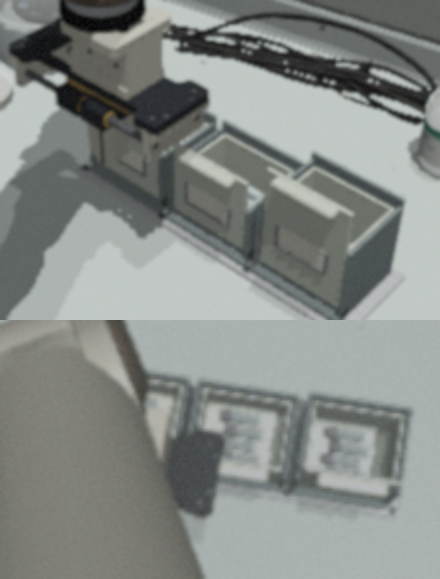

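The bin is upright, with the finger pressed on its lip at the expected shut depth and a steady 12.5 N. I back off, lift and go above the tall bin.

>>> send_rows(steps=[[15,0,0,0,0,0,255],[40,0,0,0,0,0,255],[55,0,-30,0,0,0,255],[55,0,-75,0,0,0,255],[55,0,-120,0,0,0,255],[55,-30,-145,0,0,0,255],[40,-75,-145,0,0,0,255],[20,-125,-145,0,0,0,255]])

```text
t: 4.42
tcp_pos: [502.6, 1.7, 206.6]
tcp_rot: [0.084, 0.996, 0.0, 0.001]
wrist_force: [0.4, -0.1, -0.6]
opening: 0.6
grasp_force: 0.0
```

```bash
python3 - <<'E'
from h import *
for z in(205,80):print(*delta(tgt(HT,26,z)))
E
```

```text
[-65.4 -93.1   1.8] [0.001 0.003 0.002]
[-65.1 -93.1 126.8] [0.001 0.003 0.002]
```

>>> send_rows(steps=[[-20,-30,0,0,0,0,255],[-40,-60,0,0,0,0,255],[-65,-93,0,0,0,0,255],[-65,-93,40,0,0,0,255],[-65,-93,40,0,0,0,255]])

```text
t: 5.05
tcp_pos: [547.7, -100.4, 163.0]
tcp_rot: [0.086, 0.996, 0.0, -0.003]
wrist_force: [-0.1, 0.6, -1.1]
opening: 0.8
grasp_force: 0.0
```

```bash
python3 - <<'E'
from h import *
print(*delta(tgt(HT,26,80)))
s=arm.read_camera("scene")[100:290,230:440,::-1]
cv2.imwrite("pics/m3.png",cv2.resize(s,(630,570)))
E
```

```text
[-4.4  0.  83. ] [-0.    -0.006 -0.001]
```

View pics/m3.png

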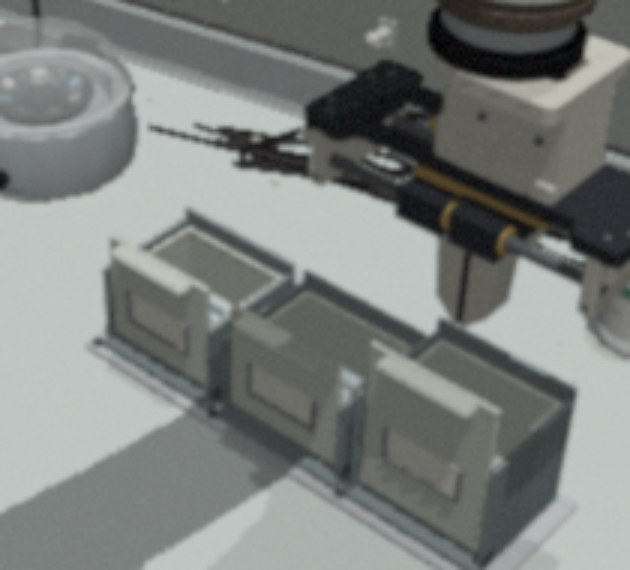

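The left bin now looks as shut as the middle one, and the fingers hang above the tall bin. Now descend behind its front wall and pull.

>>> send_rows(steps=[[-3,0,30,0,0,0,255],[-3,0,60,0,0,0,255],[-3,0,80,0,0,0,255],[-3,0,80,0,0,0,255],[3,0,80,0,0,0,255],[9,0,80,0,0,0,255],[15,0,80,0,0,0,255]])

```text
t: 5.98
tcp_pos: [536.8, -98.1, 87.0]
tcp_rot: [0.085, 0.996, -0.0, 0.002]
wrist_force: [3.9, -0.8, -0.6]
opening: 0.8
grasp_force: 2.0
```

```bash
python3 -c "
from h import *
s=arm.get_state();print((s['tcp_pos']-HT)@n,(s['tcp_pos']-HT)@r)"
```

```text
11.029203844795902 0.3854336548814156
```

>>> send_rows(steps=[[8,0,0,0,0,0,255],[16,0,0,0,0,0,255],[24,0,0,0,0,0,255],[32,0,0,0,0,0,255],[40,0,2,0,0,0,255],[48,0,4,0,0,0,255],[56,0,6,0,0,0,255],[62,0,6,0,0,0,255]])

```text
t: 6.98
tcp_pos: [486.6, -89.3, 83.5]
tcp_rot: [0.085, 0.996, -0.001, 0.012]
wrist_force: [23.4, -3.8, -0.5]
opening: 0.3
grasp_force: 9.1
```

```bash
python3 -c "
from h import *
s=arm.get_state();print((s['tcp_pos']-HT)@n,(s['tcp_pos']-HT)@r)"
```

```text
-39.92087769001169 0.5097286361142724
```

The tip bears on the leaning wall exactly where 0.65 rad puts it (a = -39), so the bin is on its stop. I back off and lift out.

>>> send_rows(steps=[[-8,0,-2,0,0,0,255],[-18,0,-4,0,0,0,255],[-18,0,-20,0,0,0,255],[-18,0,-50,0,0,0,255],[-18,0,-90,0,0,0,255],[-18,0,-130,0,0,0,255],[-18,0,-180,0,0,0,255],[-18,0,-180,0,0,0,255]])

```text
t: 7.98
tcp_pos: [494.2, -90.8, 264.2]
tcp_rot: [0.085, 0.996, -0.0, 0.004]
wrist_force: [1.0, 0.6, -0.3]
opening: 0.8
grasp_force: 0.0
```

```bash
python3 - <<'E'
from h import *
s=arm.read_camera("scene")[100:290,230:440,::-1]
cv2.imwrite("pics/m4.png",cv2.resize(s,(630,570),interpolation=cv2.INTER_CUBIC))
E
```

```text
(no output)
```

View pics/m4.png

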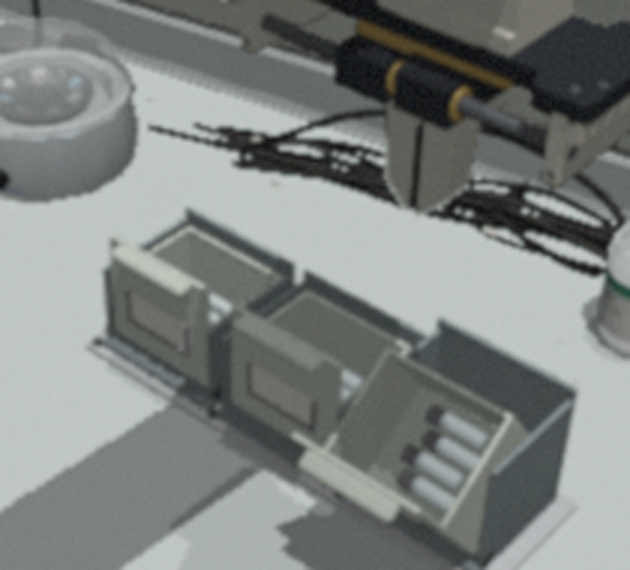

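The tall bin is tipped open and both low bins look shut, with the left lip centred at about (155,268). One numeric check of that lip against the row line, then hand in.

```bash
python3 - <<'E'
from h import *
for c,H in (((155,268),HO),((283,337),HS)):
    p=plane("scene",(230+c[0]/3,100+c[1]/3),101); print((p-H)@n,(p-H)@r)
E
```

```text
-6.024328051705656 -2.9692326255019967
-3.6365065490725215 0.06830557746587633
```

```bash
python3 -c "
from workcell import arm
print(arm.close_job())"
```

```text
the job is handed in; nothing more can be done
None
```

The job is handed in after about 8 s of robot time: the open low bin is pushed home, then the tall bin tipped open on its stop, and the other low bin still shut, as far as the last camera view and contact forces show (the hand-in returned no verdict).

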